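# Close down the finishing bench: hang tools, put tape away, park the trimmer

### The arm

A 6-joint arm with a two-finger parallel gripper is mounted at the origin on the work surface. World frame = base frame: x ahead of the robot, y to its left, z up, the work surface at z = 0. Lengths are in m, angles in rad, forces in N, time in s.
With the tool pointing down it reaches from about 0.275 to 0.825 m from the base axis. Payload 4.9 kg.
Tool frame: the origin (TCP) lies midway between the tips of the shut fingers; the grasp point (between the pads) lies 19 mm behind it (grip_point_offset is the distance from the TCP to the grasp point, in m); z points along the fingers, y is the line along which they close (so a half turn about z gives the same grasp; the last joint's range is limited). The gripper opens to 85 mm and grips with 20 to 120 N. Pads are 22 mm wide; open, the fingers measure 114 mm over their backs; the gripper's body (76 mm by 85 mm) begins 54 mm behind the grasp point. The pads swing forward as they close: fully open they stand 13 mm farther back than shut.
Start: joints at [-1.332, 0.326, -0.193, 1.052, 0, 1.437], TCP at [0.2, -0.512, 0.194] pointing down, gripper open.
Joint ranges: [-2.65, 2.65], [-0.97, 1.79], [-1.3, 1.35], [-1.93, 2.1], [-1.47, 1.37], [-3.14, 3.14]. Speed limits (rad/s): [2.57, 2.57, 3.14, 3.14, 3.14, 3.14].

### API

Orientations are given as a rotation vector (axis times angle).
In Python, from cell import * gives the robot as it stands. Calls block until the motion is done:
- movep(position, orientation): joint-space move of the TCP to a pose.
- move_l(position, velocity=0.15, rot=None, until_force=None): straight line of the TCP; rot=None keeps the orientation; velocity is the mean speed in m/s. With until_force (N) it stops when the force on the tool has changed by that much, and returns True; else False.
- set_joints(angles): joint-space move.
- let_go() and grab(newtons=None): open the fingers fully, or close them until they stop; newtons is the grip in N (None keeps the last).
- sleep(seconds).
- ik(position, orientation): joint angles nearest the present ones, or None.
- get_state(): the state.
- grab_frame(name): name is "scene" or "top" or "wrist"; returns a dict with "img" (384x512x3 uint8, red, green, blue), "fx", "fy", "cx", "cy" (pixels), "cam_to_world" (4x4, takes a point from camera to world coordinates); the wrist camera has in their place "T_tool_cam" (4x4, takes a point from camera to tool coordinates, whose origin is the TCP and whose axes are the flange's). Camera axes: x right, y down, z forward; pixel columns grow to the right and rows downward; lengths in m; the calibration is good to about 2 mm. A picture is of the moment at which its call begins: read the wrist's pose just before it. There is no depth.
A pose or a line that the arm cannot do raises MotionError and nothing moves.
- sign_off(): hands the job in; it is judged then, once.
Trained networks look in the newest picture that a camera, given by its name, has taken for a name from the list of things; names that differ only in an ending like _2 or _b are one class to them, and where a whole thing is asked for, a point or a joint stands for the part that bears it (a point fixed in the world has none). Each returns a list of dicts, best first, with "score" (0 to 1); they miss things now and then, are a little off and sometimes report something else, mostly with a low value. They report only what shows in the picture. A call takes as long as a camera call. They do not tell look-alikes from the thing itself.
- spot_in(camera, name): "centre" ([column, row] in pixels, amid what is visible of it).
- silhouettes(camera, name): "mask" (384x512 bool, what is visible of it) and "centre" ([column, row] in pixels, amid what is visible of it).
- tip_of(camera, name): "centre" ([column, row] in pixels: a listed point, or the origin of a listed thing).
The state is a dict: "clock": time; "q": joint angles; "joint_velocities": joint speeds; "tau": joint torques, N m; "position": TCP position; "eef_rot": TCP orientation; "contact_force": force on the tool from outside, world axes, zero at the start; "wrist_torque": the same for the moment, N m; "finger_gap": opening from 0.0 (shut) to 1.0 (fully open); "grasp_force": force on a finger pad.
Only numpy, scipy, OpenCV 4.12 (cv2) and the standard library are available. Lean on these libraries where they do the work, as an engineer would, in place of code of your own. Each camera call takes 0.05 s, during which the arm holds its last target. There are 200 camera calls.

### The job

Close down the finishing bench for the day: hang each hand tool that stands on the bench (mallet, tamper, presser; not all may be there) by the eye in its handle on a free hook of the rack, one tool to a hook, without knocking the tools that already hang there, lay the roll of tape flat in the shallow tray, and leave the glue bottle and the knife where they are. Also park the trimmer's cutting head: it is jammed, so push it along its rail, away from you, until it breaks free, and bring it gently right up against the hidden end stop. The order is up to you.

Things in the scene. Friction and masses are not known exactly. Their poses are not given: they have to be found in the camera images.
- mallet: mallet: upright hand tool standing on the bench on its foot; may be absent (None). Foot: a black rubber block 48 (x) x 64 (y) x 45 mm high; above it a flat wooden handle 38 mm wide (y), 14 mm thick (x), top 162 mm above the underside. Origin: centre of the underside; z up the handle, y across it. Same after a half turn. About 0.4 kg, foot-heavy
- mallet_eye (a point): centre of the eye of the mallet: a slot through the handle along its x, 24 mm wide (y) and 28 mm high (z), 140 mm above the origin; 8 mm of wood above it and 7 mm at each side
- tamper: tamper: upright hand tool standing on the bench on its foot; may be absent (None). Foot: a round aluminium disc 60 mm across, 30 mm high; above it a flat wooden handle 38 mm wide (y), 14 mm thick (x), top 152 mm above the underside. Origin: centre of the underside; z up the handle, y across it. Same after a half turn. About 0.4 kg, foot-heavy
- tamper_eye (a point): centre of the eye of the tamper: a slot through the handle along its x, 24 mm wide (y) and 28 mm high (z), 130 mm above the origin; 8 mm of wood above it and 7 mm at each side
- presser: presser: upright hand tool standing on the bench on its foot; may be absent (None). Foot: a flat steel plate 50 (x) x 66 (y) x 18 mm high with a smaller dark step up to 32 mm; above it a flat wooden handle 38 mm wide (y), 14 mm thick (x), top 168 mm above the underside. Origin: centre of the underside; z up the handle, y across it. Same after a half turn. About 0.4 kg, foot-heavy
- presser_eye (a point): centre of the eye of the presser: a slot through the handle along its x, 24 mm wide (y) and 28 mm high (z), 146 mm above the origin; 8 mm of wood above it and 7 mm at each side
- scraper: scraper already hanging on one of the hooks, a bystander to be left hanging: steel blade 62 mm wide (y) at the bottom, up to 32 mm thick (x), same kind of handle with the same eye, 140 mm above the origin, handle top 162 mm. Origin: centre of its lower edge; z up the handle, y across
- brush: brush already hanging on one of the hooks, a bystander to be left hanging: grey brush 60 mm wide (y) at the bottom, up to 32 mm thick (x), same kind of handle with the same eye, 140 mm above the origin, handle top 162 mm. Origin: centre of its lower edge; z up the handle, y across
- spreader: spreader already hanging on one of the hooks, a bystander to be left hanging: rubber-lipped aluminium head 66 mm wide (y) at the bottom, up to 32 mm thick (x), same kind of handle with the same eye, 140 mm above the origin, handle top 162 mm. Origin: centre of its lower edge; z up the handle, y across
- rack: hook rack: a wooden rail 540 mm long between two posts (y = -255 and 255 mm), its top 258, its underside 218 mm above the bench, open below. Origin on the bench under the rail's front face; x points away from the robot, y along the rail. Six steel hooks 88 mm apart stick out of the front face to -x. Three are taken, three free (blank label plates on the rail mark the free ones)
- hook0 (a point): point on the centre line of hook 0, 55 mm in front of the rail (rack x = -55, y = -220, z = 250 mm). The hook is a round bar 8 mm thick, level at z = 250 out to x = -72, then rising to its tip (bar centre x = -86, z = 260 mm). A tool hung here has its eye's centre 10 mm below this point
- hook1 (a point): point on the centre line of hook 1, 55 mm in front of the rail (rack x = -55, y = -132, z = 250 mm). The hook is a round bar 8 mm thick, level at z = 250 out to x = -72, then rising to its tip (bar centre x = -86, z = 260 mm). A tool hung here has its eye's centre 10 mm below this point
- hook2 (a point): point on the centre line of hook 2, 55 mm in front of the rail (rack x = -55, y = -44, z = 250 mm). The hook is a round bar 8 mm thick, level at z = 250 out to x = -72, then rising to its tip (bar centre x = -86, z = 260 mm). A tool hung here has its eye's centre 10 mm below this point
- hook3 (a point): point on the centre line of hook 3, 55 mm in front of the rail (rack x = -55, y = 44, z = 250 mm). The hook is a round bar 8 mm thick, level at z = 250 out to x = -72, then rising to its tip (bar centre x = -86, z = 260 mm). A tool hung here has its eye's centre 10 mm below this point
- hook4 (a point): point on the centre line of hook 4, 55 mm in front of the rail (rack x = -55, y = 132, z = 250 mm). The hook is a round bar 8 mm thick, level at z = 250 out to x = -72, then rising to its tip (bar centre x = -86, z = 260 mm). A tool hung here has its eye's centre 10 mm below this point
- hook5 (a point): point on the centre line of hook 5, 55 mm in front of the rail (rack x = -55, y = 220, z = 250 mm). The hook is a round bar 8 mm thick, level at z = 250 out to x = -72, then rising to its tip (bar centre x = -86, z = 260 mm). A tool hung here has its eye's centre 10 mm below this point
- trimmer: strip trimmer fixed on the bench, grey bed 360 (x) x 140 (y) x 18 mm. Origin: centre of its underside; its x runs along the rail away from the robot towards the black hood. The end blocks are 64 mm high, hood top 80 mm
- head (a joint): travel of the cutting head along the trimmer's +x, m; starts between 0 and 0.05. About 2 N of friction plus drag that grows with speed; a sticky spot somewhere between 0.05 and 0.09 needs up to about 10 N more, then the head breaks free and jumps ahead. The rigid end stop is hidden in the hood, somewhere between 0.20 and 0.24; it is felt as a sharp rise of force
- head_grip (a point): grip point on the cutting head's handle, moving with it: a black upright block 20 mm (trimmer x) by 40 mm (trimmer y), its top 131 mm above the bench, this point 110 mm above the bench and 21 mm below its top; the head's body under it is 56 x 56 mm, its top 75 mm above the bench
- tape: roll of paper tape lying flat on the bench, 64 mm across, 30 mm high, hole 38 mm; origin: centre of its underside, z up
- tray: shallow square tray fixed on the bench, 136 x 136 mm outside, 15 mm high, walls 3 mm, floor 3 mm above the bench; origin: centre of its underside, x and y along its sides
- glue: white glue bottle standing on the bench, bystander, 48 mm across, 110 mm high; origin centre of underside
- cutter: green snap-off knife lying on the bench, bystander, 140 x 26 x 18 mm; origin centre of underside
Not all that is in view belongs to the job. Leave any red look-alike of the tamper alone.

How it is judged:
At the end, for the whole second after the job is handed in: Every hand tool present hangs by its eye on a hook of the rack, upright within 0.25 rad and at rest, at least 5 cm to the side of any other tool; the tape lies flat inside the tray at rest; and the cutting head rests within 5 mm of its end stop (x of tape in the frame of tray between -0.036 and 0.036 m and y of tape in the frame of tray between -0.036 and 0.036 m and z of tape in the frame of tray below 0.008 m and angle between tape's own z axis and vertical below 0.1 rad and linear speed of tape below 0.03 m/s and value of joint head above 0.215 m and velocity of joint head below 0.01 m/s and x of mallet_eye in the frame of rack between -0.095 and -0.004 m and z of mallet_eye in the frame of rack between 0.225 and 0.252 m and angle between each of mallet, tamper, presser's own z axis and vertical below 0.25 rad and linear speed of each of mallet, tamper, presser below 0.05 m/s and horizontal distance between mallet_eye and tamper_eye above 0.05 m and horizontal distance between each of mallet_eye, tamper_eye and presser_eye above 0.05 m and horizontal distance between each of mallet_eye, tamper_eye, presser_eye and scraper above 0.05 m and horizontal distance between each of mallet_eye, tamper_eye, presser_eye and brush above 0.05 m and horizontal distance between each of mallet_eye, tamper_eye, presser_eye and spreader above 0.05 m and x of tamper_eye in the frame of rack between -0.095 and -0.004 m and z of tamper_eye in the frame of rack between 0.225 and 0.252 m and x of presser_eye in the frame of rack between -0.095 and -0.004 m and z of presser_eye in the frame of rack between 0.225 and 0.252 m); the robot touches nothing.
It fails at once if a tool already hanging on the rack is knocked more than 3 cm out of its place (distance of any of scraper, brush, spreader from where it was at the start of the episode above 0.03 m).
It fails at once if the glue bottle or the knife is shoved more than 4 cm (distance of any of glue, cutter from where it was at the start of the episode above 0.04 m).
It fails at once if the cutting head slams into its end stop (faster than 0.15 m/s over the last 2 cm) (value of joint head above 0.2 m and velocity of joint head above 0.15 m/s).
Of mallet, tamper, presser only 2 to 3 are there at a start; the rules pass over those that are not, and their reading is None.
At some moment in a run one of tape may be knocked a few centimetres aside while the robot is not near it.
It also fails if it takes over 208 s, if anything falls off the work surface, if the arm or the gripper's body presses on something with over 40 N, if the wrist force passes 120 N, or if a joint passes its speed limit or range.

## Working session

There is one attempt and no reset: what is moved stays moved. The work goes in short steps, each a Python script; the robot and the scene stay as the last script left them, time stands still between calls to the robot, and variables do not carry over. Pictures are saved under pics/ and viewed, at most 16 in all, crops included, and the job is handed in when it is done.

```bash
mkdir -p pics; ls
python3 - <<'E'
from cell import *
import cv2, numpy as np
ims=[]
for c in ["scene","top"]:
    f=grab_frame(c); cv2.imwrite(f"pics/{c}0.png",cv2.resize(f["img"][:,:,::-1],(800,600)))
    print(c,f["fx"],f["fy"],f["cx"],f["cy"],np.round(f["cam_to_world"],3).tolist())
    for n in ["mallet","tamper","presser","mallet_eye","tamper_eye","presser_eye","rack","trimmer","head_grip","tape","tray","glue","cutter","scraper","brush","spreader"]+["hook%d"%i for i in range(6)]:
        print(n,[(round(d["score"],2),np.round(d["centre"],1).tolist()) for d in tip_of(c,n)[:3]])
print(get_state())
E
```

```text
pics
scene 483.8219298974943 483.8219298974943 253.06378965558446 194.7976190630977 [[-0.737, 0.408, -0.539, 1.409], [0.676, 0.456, -0.579, 0.898], [0.009, -0.791, -0.612, 1.167], [0.0, 0.0, 0.0, 1.0]]
mallet [(0.71, [252.4, 214.3])]
tamper [(0.78, [282.2, 210.9]), (0.59, [276.4, 233.2])]
presser [(0.16, [347.9, 287.9])]
mallet_eye [(0.67, [250.6, 181.8]), (0.46, [199.4, 181.5])]
tamper_eye [(0.85, [276.3, 204.9]), (0.67, [202.2, 233.0]), (0.55, [286.6, 182.9])]
presser_eye [(0.45, [250.9, 182.9])]
rack []
trimmer [(0.93, [346.5, 287.2]), (0.2, [194.6, 150.1])]
head_grip [(0.7, [376.9, 256.1]), (0.62, [258.2, 214.4]), (0.43, [254.1, 203.5])]
tape [(0.62, [195.3, 149.3]), (0.6, [293.6, 249.2])]
tray [(0.75, [202.5, 181.4])]
glue [(0.89, [302.5, 222.7]), (0.38, [293.0, 249.0])]
cutter [(0.51, [269.5, 198.4])]
scraper [(0.72, [220.6, 208.6])]
brush [(0.56, [252.1, 239.4])]
spreader [(0.72, [195.7, 183.4])]
hook0 [(0.93, [222.7, 172.4]), (0.87, [253.2, 199.6]), (0.86, [237.9, 187.2])]
hook1 [(0.93, [222.7, 172.4]), (0.87, [253.2, 199.6]), (0.86, [237.9, 187.2])]
hook2 [(0.93, [222.7, 172
[... 1570 characters left out ...]
 'q': array([-1.33216330e+00,  3.26213992e-01, -1.92615328e-01,  1.05196582e+00,
       -2.56767363e-05,  1.43662319e+00]), 'joint_velocities': array([ 8.91350004e-04,  1.95205630e-05, -1.86187979e-03,  1.06710871e-03,
       -1.00383964e-03,  5.39631807e-04]), 'tau': array([ 1.75711324e-05, -4.43322515e+01,  2.62752861e+01,  1.13450697e-03,
       -9.90947296e-05, -6.28919466e-06]), 'position': array([ 0.20034775, -0.51223372,  0.19386738]), 'eef_rot': array([ 3.08716897e+00,  5.82216734e-01, -4.01808362e-05]), 'contact_force': array([ 0.56020113, -0.13244001, -0.1759907 ]), 'wrist_torque': array([ 0.01619155, -0.01124856, -0.00980501]), 'grasp_force': 0.0, 'finger_gap': 0.9998963362460492}
```

View pics/scene0.png

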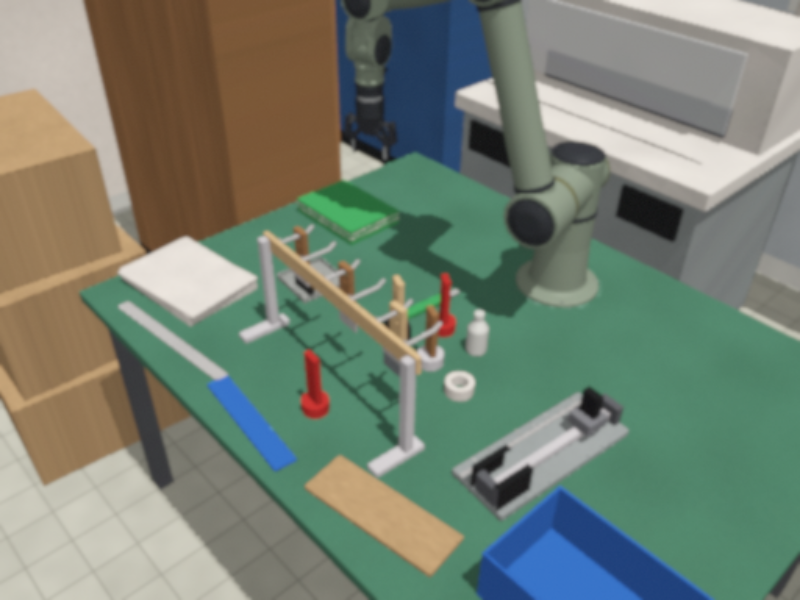

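View pics/top0.png

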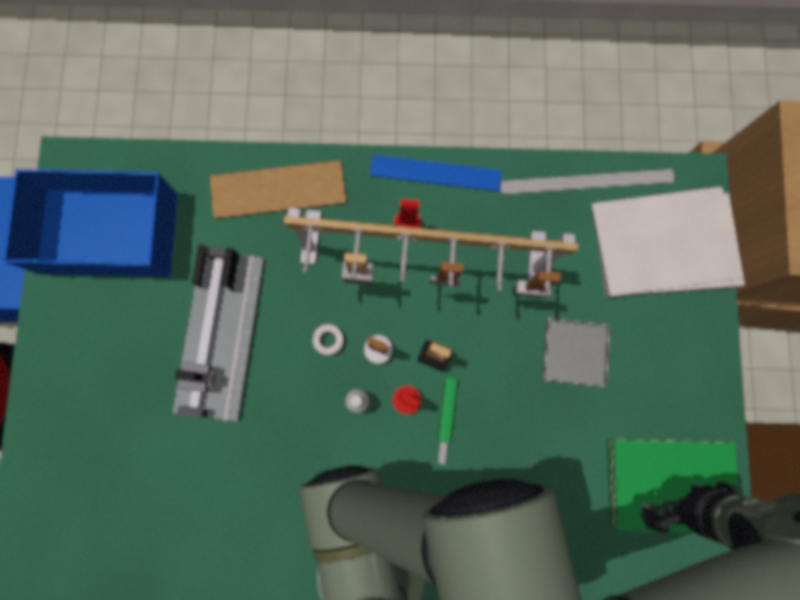

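The scene picture and the top picture agree:
- **Mallet:** top (437,355), black foot.
- **Tamper:** top (378,347), aluminium disc.
- **Red look-alikes:** top (407,400), and (407,213) behind the rack. Neither is the tamper.
- **Presser:** absent, as nothing standing has a steel plate foot.
- **Hooks, left to right:** free (308), brush (356), free (404), scraper (450), free (500), spreader (545).

Next I'll look from near.

```bash
cat > h.py <<'E'
from cell import *
import cv2, numpy as np
from scipy.spatial.transform import Rotation as R
def grab(*a,**k):
    import cell; return cell.grab(*a,**k)
def cam(c):
    s=get_state(); f=grab_frame(c)
    if c=="wrist":
        T=np.eye(4); T[:3,:3]=R.from_rotvec(s["eef_rot"]).as_matrix(); T[:3,3]=s["position"]
        f["cam_to_world"]=T@f["T_tool_cam"]
    return f
def ray(f,px,z):
    M=f["cam_to_world"]; d=M[:3,:3]@np.array([(px[0]-f["cx"])/f["fx"],(px[1]-f["cy"])/f["fy"],1])
    return M[:3,3]+d*(z-M[2,3])/d[2]
def proj(f,P):
    p=np.linalg.inv(f["cam_to_world"])@np.append(P,1); return np.array([f["fx"]*p[0]/p[2]+f["cx"],f["fy"]*p[1]/p[2]+f["cy"]])
def down(yaw):
    """tool z down, finger (tool y) line at angle yaw+90deg; tool x along yaw"""
    c,s=np.cos(yaw),np.sin(yaw)
    return R.from_matrix(np.array([[c,s,0],[s,-c,0],[0,0,-1.]])).as_rotvec()
E
python3 - <<'E'
from h import *
f=cam("top")
for n,z in [("mallet",0),("tamper",0),("mallet_eye",.14),("tamper_eye",.13),("tape",0),("tray",0),("glue",0),("cutter",0),("head_grip",.11),("trimmer",0),("hook0",.25),("brush",.1),("scraper",.1),("spreader",.1)]:
    print(n,[(round(d["score"],2),np.round(ray(f,d["centre"],z)[:2],3).tolist()) for d in tip_of("top",n)[:7]])
s=get_state();print(s["clock"],R.from_rotvec(s["eef_rot"]).as_matrix().round(2).tolist())
for y in [0]:
    movep([0.40,-0.02,0.42],down(y)); 
f=cam("wrist"); print(f["T_tool_cam"].round(3).tolist(),f["fx"],get_state()["clock"],get_state()["q"])
cv2.imwrite("pics/w1.png",cv2.resize(f["img"][:,:,::-1],(800,600)))
for n,z in [("mallet",0),("tamper",0),("mallet_eye",.14),("tamper_eye",.13),("tape",0),("hook0",.25)]:
    print(n,[(round(d["score"],2),np.round(d["centre"]).tolist(),np.round(ray(f,d["centre"],z)[:2],3).tolist()) for d in tip_of("wrist",n)[:7]])
E
```

```text
mallet [(0.84, [0.46, -0.109])]
tamper [(0.59, [0.466, 0.003]), (0.5, [0.753, -0.06]), (0.49, [0.482, -0.426])]
mallet_eye [(0.72, [0.45, -0.116])]
tamper_eye [(0.71, [0.357, -0.064]), (0.63, [0.466, 0.019]), (0.54, [0.749, -0.052])]
tape [(0.49, [0.478, 0.124])]
tray [(0.64, [0.476, -0.425])]
glue [(0.67, [0.496, 0.351]), (0.61, [0.678, 0.154]), (0.57, [0.346, 0.033]), (0.15, [0.659, -0.249])]
cutter [(0.61, [0.348, -0.154])]
head_grip [(0.75, [0.402, 0.377]), (0.55, [0.649, 0.141]), (0.54, [0.464, -0.111])]
trimmer [(0.91, [0.493, 0.345]), (0.73, [0.489, 0.123])]
hook0 [(0.95, [0.587, -0.3]), (0.9, [0.599, -0.126]), (0.82, [0.604, -0.048]), (0.81, [0.612, 0.13]), (0.61, [0.62, 0.052]), (0.56, [0.596, -0.211])]
brush [(0.5, [0.611, 0.055])]
scraper [(0.56, [0.591, -0.129])]
spreader [(0.73, [0.589, -0.308])]
3.05 [[0.93, 0.36, 0.0], [0.36, -0.93, 0.0], [0.0, -0.0, -1.0]]
[[-0.002, -0.948, -0.319, 0.083], [1.0, -0.002, -0.001, 0.001], [0.0, -0.319, 0.948, -0.18], [0.0, 0.0, 0.0, 1.0]] 320.1915063943912 5.175 [-2.35964341e-01 -1.04651541e-02 -3.05663733e-02  1.55149442e+00
 -1.29408640e-04  2.90669402e+00]
mallet [(0.78, [310.0, 99.0], [0.459, -0.118]), (0.47, [466.0, 4.0], [0.608, -0.367]), (0.33, [325.0, 102.0], [0.454, -0.145])]
tamper [(0.9, [279.0, 154.0], [0.358, -0.064]), (0.68, [245.0, 95.0], [0.465, -0.001])]
mallet_eye [(0.66, [330.0, 102.0], [0.46, -0.123]), (0.54, [464.0, 1.0], [0.583, -0.284])]
tamper_eye [(0.93, [286.0, 175.0], [0.354, -0.066]), (0.58, [242.0, 96.0], [0.468, -0.001]), (0.51, [330.0, 101.0], [0.461, -0.126])]
tape [(0.59, [181.0, 80.0], [0.492, 0.112])]
hook0 []
```

Run:
```python
from h import *
def look(p,tag,items,yaw=np.pi):
    movep(p,down(yaw)); sleep(.3); f=cam("wrist"); cv2.imwrite(f"pics/{tag}.png",cv2.resize(f["img"][:,:,::-1],(800,600)))
    np.savez(f"{tag}.npz",**f)
    for n,z in items:
        print(tag,n,[(round(d["score"],2),np.round(d["centre"]).tolist(),np.round(ray(f,d["centre"],z)[:2],3).tolist()) for d in tip_of("wrist",n)[:7]])
look([0.45,-0.06,0.31],"w2",[("mallet",0),("tamper",0),("mallet_eye",.14),("tamper_eye",.13),("tape",0)])
look([0.55,-0.08,0.43],"w3",[("hook0",.25),("brush",.1),("scraper",.1),("spreader",.1)])
print(get_state()["clock"],get_state()["q"].round(2))
```

```text
w2 mallet [(0.9, [217.0, 147.0], [0.46, -0.12])]
w2 tamper [(0.78, [294.0, 153.0], [0.47, -0.002]), (0.75, [255.0, 82.0], [0.365, -0.062]), (0.68, [259.0, 305.0], [0.752, -0.056]), (0.3, [364.0, 164.0], [0.488, 0.109])]
w2 mallet_eye [(0.92, [202.0, 170.0], [0.46, -0.121])]
w2 tamper_eye [(0.88, [251.0, 82.0], [0.366, -0.066]), (0.88, [257.0, 370.0], [0.764, -0.059]), (0.78, [311.0, 175.0], [0.469, 0.003]), (0.61, [205.0, 263.0], [0.586, -0.126])]
w2 tape [(0.81, [364.0, 163.0], [0.486, 0.109])]
w3 hook0 [(0.97, [140.0, 195.0], [0.592, -0.219]), (0.96, [66.0, 191.0], [0.587, -0.305]), (0.92, [215.0, 203.0], [0.602, -0.13]), (0.82, [287.0, 209.0], [0.61, -0.042]), (0.75, [223.0, 170.0], [0.561, -0.118]), (0.66, [360.0, 210.0], [0.611, 0.045]), (0.61, [429.0, 215.0], [0.619, 0.13])]
w3 brush [(0.95, [334.0, 176.0], [0.611, 0.048])]
w3 scraper [(0.84, [225.0, 171.0], [0.603, -0.131])]
w3 spreader [(0.8, [115.0, 161.0], [0.585, -0.309])]
10.0 [-0.28  0.31  0.38  1.64  0.   -0.28]
```

View pics/w2.png

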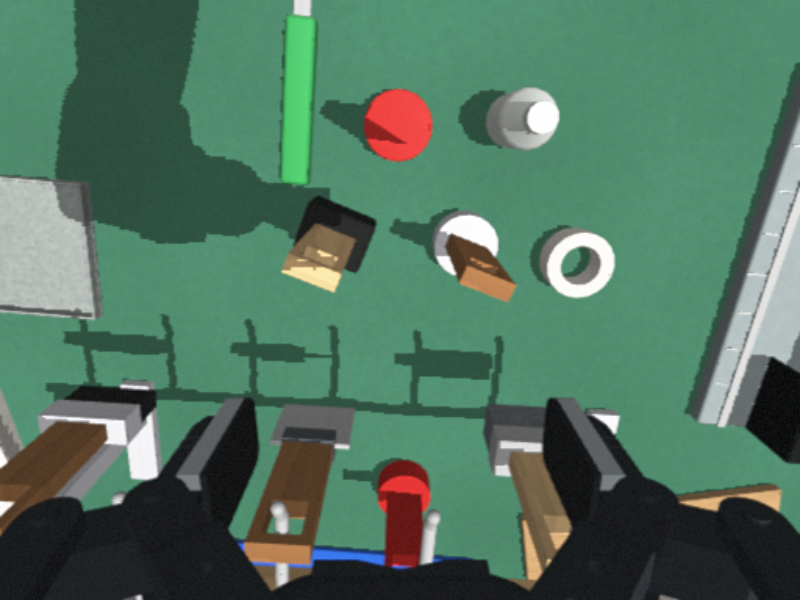

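View pics/w3.png

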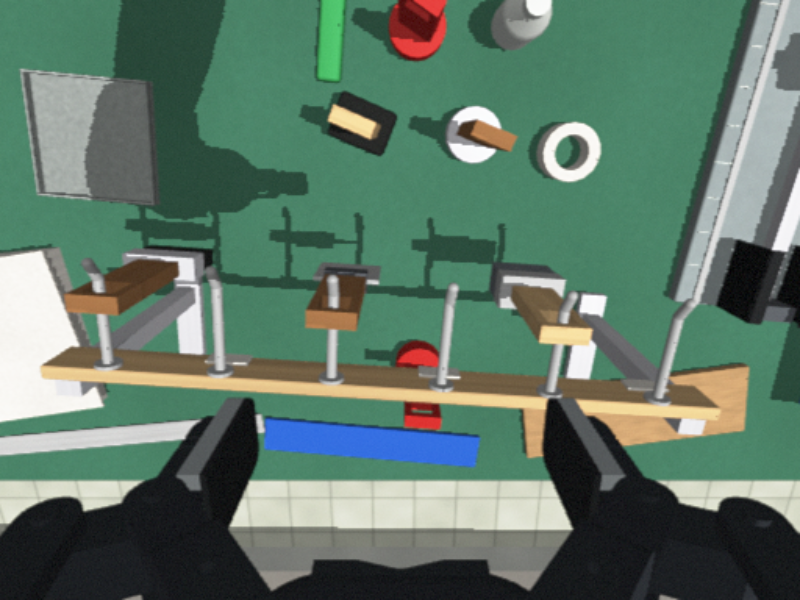

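Wrist views w2 and w3:
- **w2:** mallet top at (310,280), tamper top at (485,280), tape at (577,263), red look-alike at (398,125).
- **w3:** free hooks are 1 (218,305), 3 (448,325) and 5 (680,335).

One enlarged crop will confirm the tools' identity and the handle yaw.

Run:
```python
from h import *
tiles=[]
for tag in ["w2","w3"]:
    f=dict(np.load(tag+".npz")); im=cv2.resize(f["img"][:,:,::-1],None,fx=4,fy=4,interpolation=cv2.INTER_CUBIC)
    for o,h,yaw,col in [((.46,-.1205),.162,-.38,(255,0,255)),((.4695,.0),.152,-.38,(255,255,0))]:
        x=np.array([np.cos(yaw),np.sin(yaw)]);y=np.array([-x[1],x[0]])
        q=[proj(f,np.append(np.array(o)+a*.007*x+b*.019*y,h))*4+1.5 for a,b in [(1,1),(1,-1),(-1,-1),(-1,1)]]
        cv2.polylines(im,[np.int32(q)],True,col,1)
    c=[(170,110),(195,40)][tag=="w3"]
    t=im[c[1]*4:c[1]*4+4*90,c[0]*4:c[0]*4+4*170]; tiles.append(cv2.resize(t,(560,296)))
cv2.imwrite("pics/c1.png",np.vstack(tiles))
```

```text
(no output)
```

View pics/c1.png

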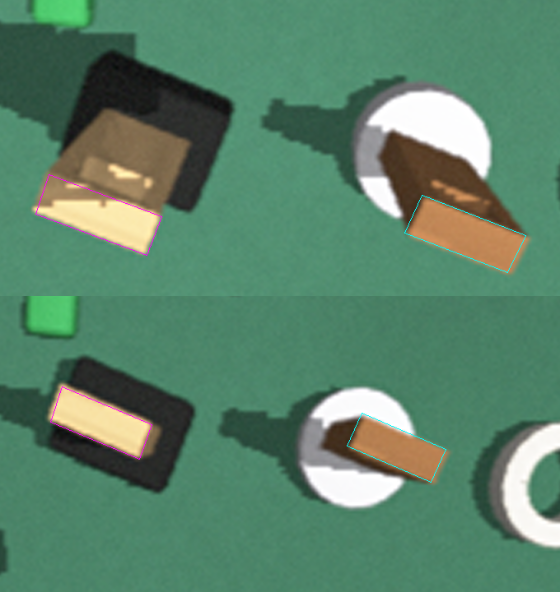

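The overlay fits both wooden handles. The mallet has a black block foot, the tamper a white aluminium disc, and neither is red. Yaw is about -0.38. I'll grip and hang the mallet on hook 3.

```bash
cat >> h.py <<'E'
_h=np.array([[.587,-.305],[.592,-.219],[.602,-.130],[.610,-.042],[.611,.045],[.619,.130]])
_s=(np.arange(6)-2.5)*.088
_d=_h-_h.mean(0); RY=-np.arctan2((_s@_d[:,0]),(_s@_d[:,1]))
RX_=np.array([np.cos(RY),np.sin(RY)]); RY_=np.array([-RX_[1],RX_[0]])
RO=_h.mean(0)+.055*RX_
def rk(x,y): return RO+x*RX_+y*RY_
DZ=.044
def pick(o,eye,yaw):
    let_go(); movep([*o,.30],down(np.pi+yaw)); move_l([*o,eye-DZ],.12); grab(60)
    s=get_state(); print("gap",s["finger_gap"],"gf",s["grasp_force"])
    move_l([*o,.31-DZ],.12); sleep(.3); s=get_state(); print("held",s["finger_gap"],s["grasp_force"],s["contact_force"].round(1))
def hang(y):
    r=down(np.pi+RY)
    move_l([*rk(-.135,y),.31-DZ],.15,rot=r); move_l([*rk(-.135,y),.257-DZ],.08)
E
python3 - <<'E'
from h import *
print("rack",RO,RY,[ (np.linalg.norm(rk(-.055,s)-h)*1e3).round(1) for s,h in zip(_s,_h)] if 0 else "")
pick((.46,-.1205),.14,-.38)
hang(-.044+.088)
f=cam("wrist"); cv2.imwrite("pics/m1.png",cv2.resize(f["img"][:,:,::-1],(800,600)))
f=cam("top"); i=f["img"][80:240,170:400,::-1]; cv2.imwrite("pics/m1t.png",cv2.resize(i,None,fx=3,fy=3,interpolation=cv2.INTER_CUBIC))
print([(d["score"],ray(f,d["centre"],.257)) for d in tip_of("top","mallet_eye")],get_state()["position"],rk(-.135,.044),get_state()["clock"])
E
```

```text
rack [ 0.65835144 -0.09087313] -0.0735170204405752 
gap 0.4326241831451282 gf 60.67600429058075
held 0.4314891986697812 60.278958678245544 [ 0.3  0.6 -3.6]
[] [ 0.52746684 -0.03716456  0.21367975] [ 0.52694793 -0.03707612] 16.9583
```

View pics/m1.png

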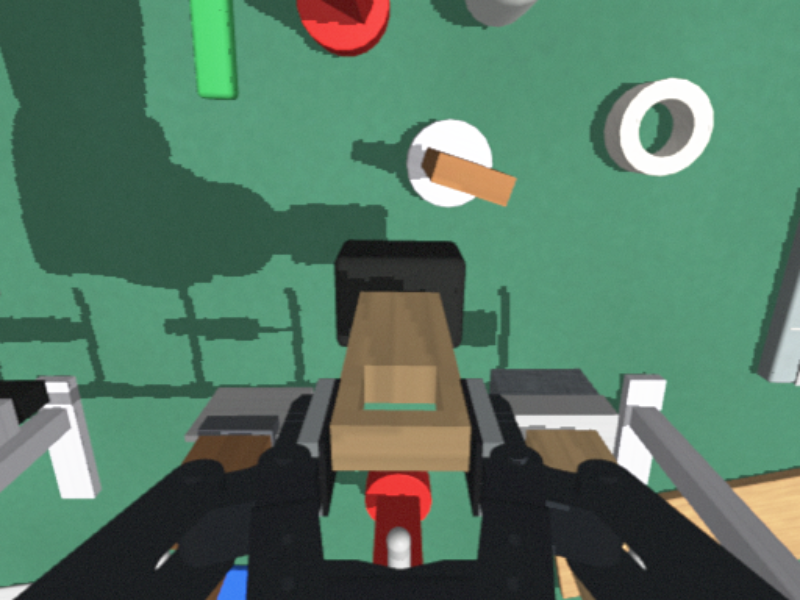

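In m1 the mallet is held straight: its eye is at (400,390) and the hook tip is in line at (399,540). I'll insert it and lower it.

```bash
cat >> h.py <<'E'
def insert(y):
    hit=move_l([*rk(-.052,y),.257-DZ],.06,until_force=8); print("insert hit",hit)
    if hit: return
    hit=move_l([*rk(-.052,y),.237-DZ],.03,until_force=6); s=get_state(); print("lower",hit,s["position"],s["contact_force"].round(1))
    let_go(); p=s["position"]; move_l([p[0],p[1],.33],.1); move_l([*rk(-.2,y),.36],.2);
E
python3 - <<'E'
from h import *
insert(.044); sleep(.5)
f=cam("wrist"); cv2.imwrite("pics/m2.png",cv2.resize(f["img"][:,:,::-1],(800,600)))
for n,z in [("mallet_eye",.24),("brush",.1),("scraper",.1),("spreader",.1),("tamper_eye",.13),("tamper",0),("tape",0)]:
    print(n,[(round(d["score"],2),np.round(d["centre"]).tolist(),np.round(ray(f,d["centre"],z)[:2],3).tolist()) for d in tip_of("wrist",n)[:7]])
print(get_state()["clock"],rk(-.055,.044))
E
```

```text
insert hit False
lower True [ 0.6095377  -0.04314263  0.1961031 ] [-0.7  0.2  4.2]
mallet_eye [(0.88, [253.0, 305.0], [0.614, -0.047])]
brush [(0.82, [314.0, 242.0], [0.615, 0.045])]
scraper [(0.64, [196.0, 244.0], [0.603, -0.135])]
spreader [(0.7, [81.0, 243.0], [0.59, -0.311])]
tamper_eye [(0.63, [226.0, 75.0], [0.367, -0.061]), (0.59, [284.0, 155.0], [0.469, 0.004]), (0.51, [255.0, 336.0], [0.757, -0.057])]
tamper [(0.82, [230.0, 78.0], [0.366, -0.066]), (0.59, [278.0, 139.0], [0.469, 0.004]), (0.51, [255.0, 286.0], [0.755, -0.056])]
tape [(0.96, [368.0, 124.0], [0.456, 0.154]), (0.36, [173.0, 70.0], [0.348, -0.156])]
22.8833 [ 0.60673184 -0.04295218]
```

View pics/m2.png

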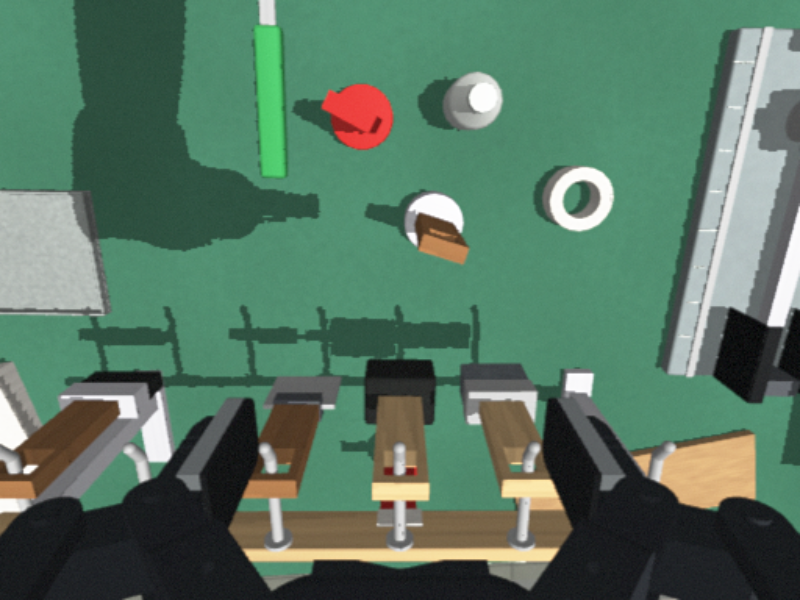

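In m2 the mallet hangs on hook 3 at (400,470) with its neighbours in place. The tape was knocked to (578,198), so I'll relocate it later. Next the tamper goes to hook 5.

Run:
```python
from h import *
pick((.469,.001),.13,-.37)
hang(.22)
f=cam("wrist"); cv2.imwrite("pics/t1.png",cv2.resize(f["img"][:,:,::-1],(800,600)))
print(get_state()["clock"],get_state()["q"].round(2))
```

```text
gap 0.43171399519662146 gf 61.12118661403656
held 0.4303850103142102 60.374535620212555 [ 0.4 -0.6 -4.2]
29.975 [ 0.12  0.33 -0.14  1.1  -0.    0.19]
```

View pics/t1.png

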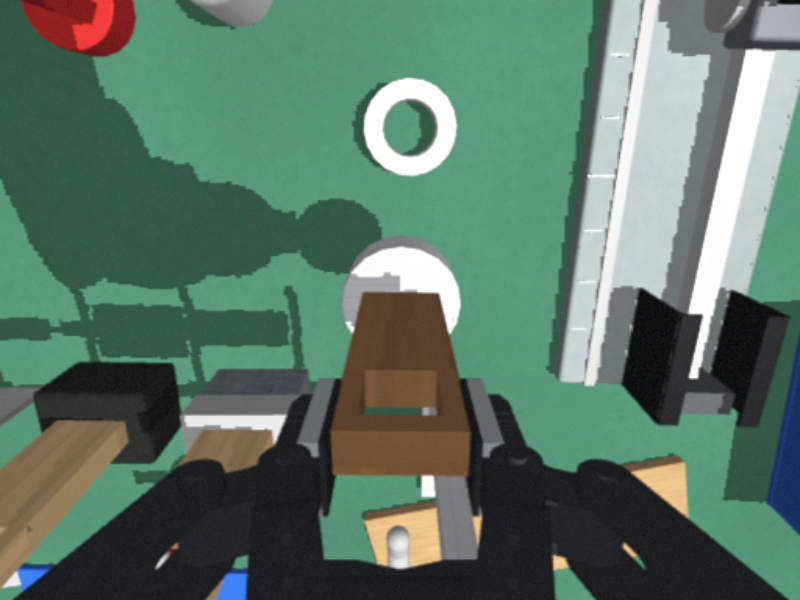

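The tamper eye at (400,390) lines up with the hook 5 tip at (398,540). I'll insert it, then look at the trimmer, tape and tray.

Run:
```python
from h import *
insert(.22); sleep(.3)
def show(items):
    f=cam("wrist")
    for n,z in items:
        print(n,[(round(d["score"],2),np.round(d["centre"]).tolist(),np.round(ray(f,d["centre"],z)[:2],3).tolist()) for d in tip_of("wrist",n)[:4]])
    return f
show([("tamper_eye",.24),("brush",.1),("tape",0),("head_grip",.11)]); print(rk(-.055,.22))
movep([.45,.33,.40],down(np.pi)); sleep(.3)
f=show([("head_grip",.11),("trimmer",0),("tape",0)])
cv2.imwrite("pics/h1.png",cv2.resize(f["img"][:,:,::-1],(800,600))); np.savez("h1.npz",**f)
print(get_state()["clock"])
```

```text
insert hit False
lower True [0.62245512 0.13232675 0.19616313] [-0.   0.1  4.1]
tamper_eye [(0.83, [258.0, 301.0], [0.622, 0.133]), (0.79, [78.0, 77.0], [0.376, -0.007]), (0.57, [143.0, 338.0], [0.663, -0.003])]
brush [(0.84, [199.0, 240.0], [0.61, 0.045]), (0.25, [259.0, 300.0], [0.726, 0.128])]
tape [(0.67, [260.0, 125.0], [0.456, 0.151])]
head_grip [(0.71, [434.0, 75.0], [0.399, 0.374]), (0.5, [96.0, 302.0], [0.703, -0.131])]
[0.61965918 0.13257241]
head_grip [(0.94, [290.0, 105.0], [0.397, 0.377])]
trimmer [(0.94, [265.0, 160.0], [0.501, 0.345])]
tape [(0.68, [158.0, 136.0], [0.457, 0.151])]
36.85
```

View pics/h1.png

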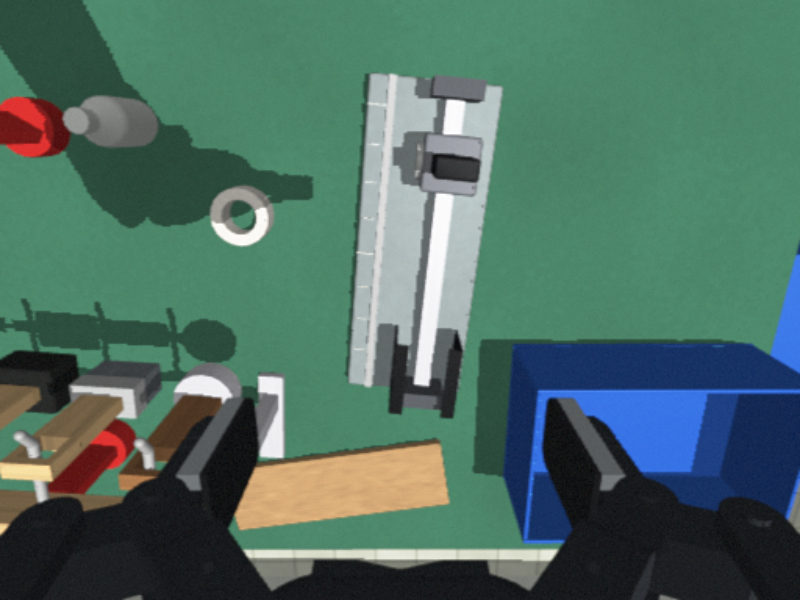

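Run:
```python
from h import *
f=dict(np.load("h1.npz"))
a,b=[ray(f,np.array(p)/1.5625,.018)[:2] for p in [(370,73),(348,383)]]
yaw=np.arctan2(*(b-a)[::-1]); print(a,b,np.linalg.norm(b-a),yaw, ray(f,np.array((456,168))/1.5625,.131))
ax=np.array([np.cos(yaw),np.sin(yaw)]); g=ray(f,np.array((456,168))/1.5625,.131)[:2]*.5+np.array([.397,.377])*.5
t=(g-np.array([.501,.345]))@ax; print("g",g,"along from trimmer centre",t)
rot=down(yaw+np.pi/2)
if ik([*g,.20],rot) is None or abs(ik([*g,.2],rot)[5])>2.6: rot=down(yaw-np.pi/2)
movep([*g,.20],rot); move_l([*g,.093],.1,until_force=15); grab(40)
s=get_state(); print(s["finger_gap"],s["position"],s["contact_force"].round(1),s["q"].round(2))
p0=np.array([*g,.093])
def P(d): q=p0.copy(); q[:2]+=d*ax; return q
prev=0
for d in [.03,.06,.09,.12]:
    h=move_l(P(d),.04); s=get_state(); print(d,h,s["position"].round(4),s["contact_force"].round(1),s["clock"])
```

```text
[0.31151921 0.29800589] [0.66742493 0.26228581] 0.3576937301441305 -0.100028912544403 [0.39900814 0.3771966  0.131     ]
g [0.39800407 0.3770983 ] along from trimmer centre -0.10568648797783232
0.0017856566366003072 [0.39847366 0.37746799 0.09364718] [0.2 0.  5.5] [ 0.62  0.41 -0.34  0.82  0.    2.29]
0.03 False [0.4282 0.3746 0.0937] [-0.8  0.5  5. ] 41.3417
0.06 False [0.4559 0.3719 0.0936] [-5.5  0.8  8.2] 42.2417
0.09 False [0.4873 0.368  0.0928] [0.7 0.1 1.1] 43.1417
0.12 False [0.5171 0.365  0.0929] [-0.4  0.5  0.3] 44.0417
```

Run:
```python
from h import *
f=cam("wrist"); cv2.imwrite("pics/h2.png",cv2.resize(f["img"][:,:,::-1],(640,480)))
s=get_state(); print(s["position"],s["finger_gap"])
```

```text
[0.51710837 0.36510869 0.09293838] 0.0035012127793451627
```

View pics/h2.png

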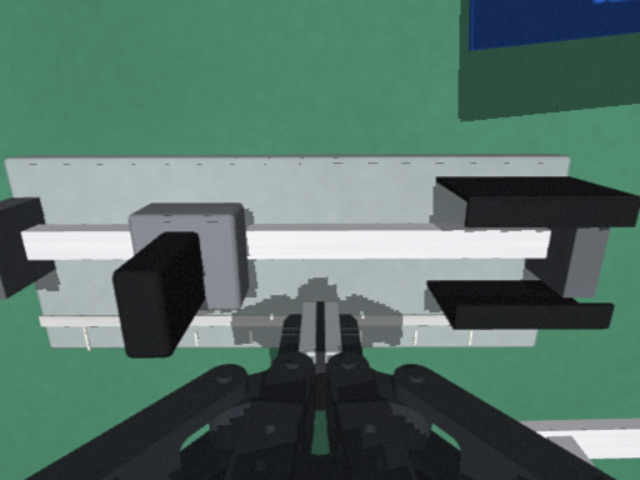

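Run:
```python
from h import *
s=get_state();p=s["position"]
move_l([p[0],p[1],.30],.15); let_go(); 
def chk():
    f=cam("wrist")
    for n,z in [("head_grip",.11),("trimmer",0)]:
        print(n,[(round(d["score"],2),np.round(ray(f,d["centre"],z)[:2],3).tolist()) for d in tip_of("wrist",n)[:3]])
    return f
chk()
movep([.46,.36,.32],down(np.pi-.1)); sleep(.3)
f=chk(); cv2.imwrite("pics/h3.png",cv2.resize(f["img"][:,:,::-1],(640,480))); np.savez("h3.npz",**f)
f=cam("top"); print([(d["score"],ray(f,d["centre"],.11)) for d in tip_of("top","head_grip")][:2])
```

```text
head_grip [(0.89, [0.445, 0.376])]
trimmer [(0.67, [0.494, 0.348])]
head_grip [(0.84, [0.444, 0.369])]
trimmer [(0.81, [0.499, 0.344])]
[(0.86, array([0.45530025, 0.37235964, 0.11      ]))]
```

View pics/h3.png

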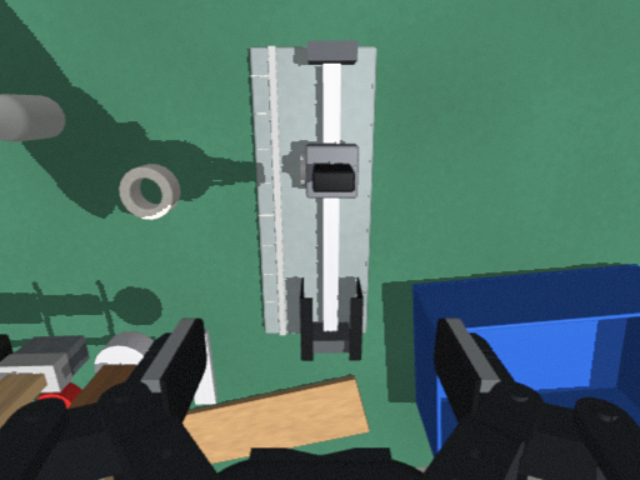

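h3 shows the head at (333,178), about 47 mm further on. The shut fingers dragged it and then slipped off. I'll push instead with shut fingers from behind the handle, feeling for contact first.

Run:
```python
from h import *
yaw=-.1; ax=np.array([np.cos(yaw),np.sin(yaw)])
p0=np.array([.446,.3715,.095]); rot=down(yaw+np.pi/2)
def P(d,z=.095): q=p0.copy(); q[:2]+=d*ax; q[2]=z; return q
grab(40); s=get_state(); print("shut",s["finger_gap"])
movep(P(-.07,.2),rot); move_l(P(-.07),.1); sleep(.2)
h=move_l(P(.03),.03,until_force=2.5); s=get_state(); d=(s["position"]-p0)[:2]@ax
print("contact",h,round(d,4),s["contact_force"].round(1))
f=cam("wrist"); cv2.imwrite("pics/h4.png",cv2.resize(f["img"][:,:,::-1],(640,480)))
```

```text
shut -0.003924040961748775
contact False 0.0299 [ 0.   0.2 -0. ]
```

View pics/h4.png

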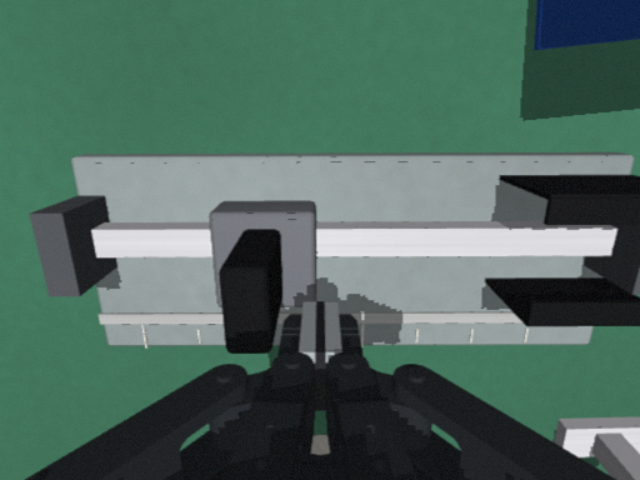

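In h4 the fingers went past without touching. Their tips seem to sit higher than the nominal TCP, by about 4 cm, and would clear the handle top. I'll test that by touching the bare bench.

Run:
```python
from h import *
s=get_state();p=s["position"]; move_l([p[0],p[1],.25],.15)
movep([.40,.23,.12],down(np.pi)); sleep(.3)
print(get_state()["contact_force"])
print(move_l([.40,.23,.04],.05,until_force=5)); 
print(move_l([.40,.23,-.04],.02,until_force=4)); s=get_state(); print(s["position"],s["contact_force"].round(1),s["clock"])
```

```text
[ 0.03637342 -0.33236008  0.68614178]
False
True
[ 0.40006031  0.23003081 -0.03733001] [-0.8 -0.1  5.7] 63.9667
```

Confirmed: the fingertips touch the bench at a reported z of -0.037, so the true tips sit 36.5 mm above the reported TCP. Picking and hanging used the same offset, so it cancelled there. I'll correct for it and grip the head properly.

```bash
echo 'ZO=.0365  # true tip z = reported z + ZO' >> h.py
python3 - <<'E'
from h import *
s=get_state();p=s["position"]; move_l([p[0],p[1],.15],.15); let_go(); 
yaw=-.1; ax=np.array([np.cos(yaw),np.sin(yaw)])
p0=np.array([.446,.3715,.092-ZO]); rot=down(yaw+np.pi/2)
def P(d): q=p0.copy(); q[:2]+=d*ax; return q
movep([*p0[:2],.2],rot); print(move_l(P(0),.08,until_force=12)); grab(80)
s=get_state(); print("gap",s["finger_gap"],s["grasp_force"],s["contact_force"].round(1),(s["position"]-p0).round(4))
if .15<s["finger_gap"]<.35:
    for d in [.02,.04,.06,.08,.10]:
        h=move_l(P(d),.03,until_force=25); s=get_state(); print(d,h,s["position"].round(4),s["contact_force"].round(1),s["finger_gap"].round(3),s["clock"])
        if h: break
E
```

```text
False
gap 0.22500633239698759 78.68727922439575 [-3.  -0.5  2.9] [-0.0003  0.      0.0002]Traceback (most recent call last):
  File "<stdin>", line 10, in <module>
AttributeError: 'float' object has no attribute 'round'
```

Run:
```python
from h import *
yaw=-.1; ax=np.array([np.cos(yaw),np.sin(yaw)])
p0=np.array([.446,.3715,.092-ZO])
def P(d): q=p0.copy(); q[:2]+=d*ax; return q
for d in [.03,.04,.05,.06,.08,.10,.12,.14,.16,.18,.20,.22]:
    h=move_l(P(d),.03,until_force=25 if d<.065 else 12); s=get_state(); print(d,h,s["position"].round(4),s["contact_force"].round(1),round(s["finger_gap"],3),round(s["clock"],1))
    if h: break
```

```text
0.03 False [0.4759 0.3686 0.0557] [-0.4 -0.1  5.1] 0.225 71.7
0.04 False [0.4859 0.3677 0.0557] [-0.3  0.   4. ] 0.225 72.2
0.05 False [0.4959 0.3667 0.0557] [0.3 0.1 4.6] 0.222 72.6
0.06 False [0.5059 0.3658 0.0557] [-0.6 -0.3  5.4] 0.225 73.1
0.08 False [0.5256 0.3638 0.0557] [-0.3  0.7  5. ] 0.228 73.9
0.1 False [0.5455 0.3619 0.0557] [-0.4 -0.1  4.8] 0.221 74.8
0.12 False [0.5654 0.36   0.0557] [-1.3  0.3  4.6] 0.223 75.6
0.14 False [0.5853 0.3581 0.0557] [-0.8 -0.   5.5] 0.223 76.4
0.16 False [0.6052 0.3561 0.0557] [-0.5  0.4  4.4] 0.225 77.2
0.18 True [0.6057 0.3561 0.0558] [-1.7  0.3  3.6] 0.219 77.5
```

Run:
```python
from h import *
yaw=-.1; ax=np.array([np.cos(yaw),np.sin(yaw)])
p0=np.array([.446,.3715,.092-ZO])
for i in range(2):
    q=get_state()["position"].copy(); q[:2]+=.015*ax; q[2]=p0[2]
    h=move_l(q,.01,until_force=18); s=get_state(); print(h,s["position"].round(4),s["contact_force"].round(1),round(s["finger_gap"],3),s["clock"])
let_go(); s=get_state(); p=s["position"]; print(p); move_l([p[0],p[1],.25],.1); sleep(.2)
f=cam("wrist"); print([(d["score"],ray(f,d["centre"],.11)[:2]) for d in tip_of("wrist","head_grip")])
movep([.45,.25,.4],down(np.pi)); sleep(.3)
f=cam("wrist"); cv2.imwrite("pics/e1.png",cv2.resize(f["img"][:,:,::-1],(640,480)))
for n,z in [("tape",0),("tape",.03),("tamper_eye",.24),("head_grip",.11)]: print(n,[(round(d["score"],2),np.round(ray(f,d["centre"],z)[:2],3)) for d in tip_of("wrist",n)[:2]])
movep([.42,-.40,.35],down(np.pi)); sleep(.3)
f=cam("wrist"); cv2.imwrite("pics/tray.png",cv2.resize(f["img"][:,:,::-1],(640,480)))
np.savez("tray.npz",**f)
print("tray",[(round(d["score"],2),np.round(ray(f,d["centre"],0)[:2],3)) for d in tip_of("wrist","tray")])
m=silhouettes("wrist","tray"); c=m[0]["mask"].astype(np.uint8); r=cv2.minAreaRect(cv2.findNonZero(c)); print(m[0]["score"],r)
b=np.array([ray(f,x,.0)[:2] for x in cv2.boxPoints(r)]); print(b.round(3).tolist(),b.mean(0),get_state()["clock"])
```

```text
True [0.6054 0.3561 0.0558] [-4.2  0.2  3.2] 0.224 78.1833
True [0.605  0.356  0.0558] [-6.2  0.3  2.8] 0.227 78.8833
[0.60488242 0.35605218 0.05579596]
[(0.58, array([0.60635777, 0.361449  ]))]
tape [(0.68, array([0.452, 0.152])), (0.53, array([0.362, 0.043]))]
tape [(0.68, array([0.448, 0.157])), (0.53, array([0.362, 0.053]))]
tamper_eye [(0.87, array([0.623, 0.133])), (0.59, array([0.666, 0.019]))]
head_grip [(0.79, array([0.606, 0.358]))]
tray [(0.55, array([ 0.473, -0.436]))]
0.86 ((235.2079315185547, 168.92079162597656), (85.37419128417969, 82.19007110595703), 5.710593223571777)
[[0.542, -0.52], [0.4, -0.497], [0.414, -0.358], [0.559, -0.369]] [ 0.47859279 -0.43569669] 86.7833
```

View pics/e1.png

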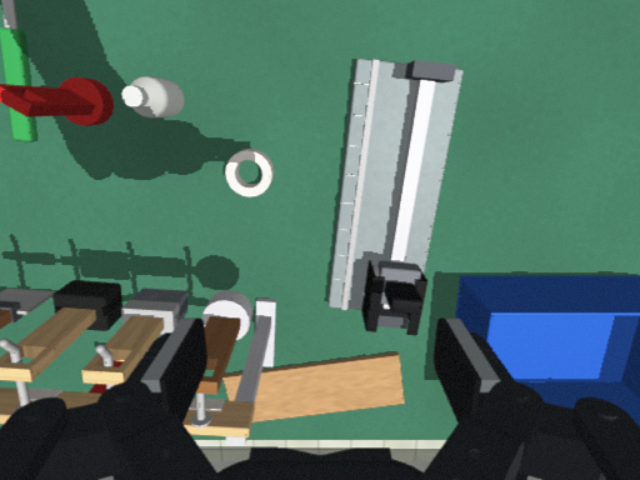

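In e1 the head sits in the hood at (395,290), pressed against a rigid stop where the force spiked repeatedly. The tamper hangs on hook 5, and the tape is at (249,172). Now the tape goes to the tray.

Run:
```python
from h import *
def look():
    f=cam("wrist"); return [(round(d["score"],2),ray(f,d["centre"],0.0)[:2].round(3).tolist()) for d in tip_of("wrist","tape")[:2]]
f=dict(np.load("w3.npz")); c=[ray(f,np.array(p)/1.5625,.015)[:2] for p in [(22,70),(150,82),(158,205),(38,195)]]; print("tray w3",np.round(c,3).tolist(),np.mean(c,0))
movep([.50,.15,.22],down(np.pi)); sleep(.3); f=cam("wrist")
print(tip_of("wrist","tape")[0]["centre"],[ray(f,d["centre"],0)[:2].round(3) for d in tip_of("wrist","tape")])
m=silhouettes("wrist","tape")[0]; x,y,w,h=cv2.boundingRect(m["mask"].astype(np.uint8))
t=ray(f,(x+w/2,y+h/2),.015)[:2]; print("mask",t,w,h,get_state()["clock"])
```

```text
tray w3 [[0.403, -0.49], [0.415, -0.353], [0.549, -0.365], [0.537, -0.504]] [ 0.47592088 -0.42826416]
[256.0, 115.7] [array([0.455, 0.149])]
mask [0.45817362 0.15088719] 55 57 89.3333
```

Run:
```python
from h import *
t=[.4565,.150]; T=[.476,-.430]; z=-.032
movep([*t,.12],down(np.pi)); print(move_l([*t,z],.08,until_force=8)); grab(40)
s=get_state(); print("gap",s["finger_gap"],s["grasp_force"],s["position"])
move_l([*t,.18],.12); s=get_state(); print("held",s["finger_gap"],s["grasp_force"],s["contact_force"].round(1))
if s["finger_gap"]>.6 and s["grasp_force"]>10:
    move_l([*T,.18],.2,rot=down(np.pi-.09)); move_l([*T,.02],.12); h=move_l([*T,z+.001],.03,until_force=5)
    s=get_state(); print("down",h,s["position"],s["contact_force"].round(1))
    let_go(); move_l([*T,.2],.12)
    movep([.47,-.40,.30],down(np.pi)); sleep(.3); f=cam("wrist"); cv2.imwrite("pics/f1.png",cv2.resize(f["img"][:,:,::-1],(640,480)))
    for n in ["tape","tray"]: print(n,[(round(d["score"],2),ray(f,d["centre"],.003)[:2].round(3).tolist()) for d in tip_of("wrist",n)[:2]])
print(get_state()["clock"])
```

```text
False
gap 0.719359763111248 43.92521372450574 [ 0.45680844  0.15013509 -0.03153243]
held 0.7184790593863907 43.6327608339343 [-0.5 -0.  -1.2]
down True [ 0.4758747  -0.42994358 -0.028494  ] [-1.   0.4  5.4]
tape [(0.65, [0.472, -0.43])]
tray [(0.74, [0.476, -0.438])]
103.5417
```

View pics/f1.png

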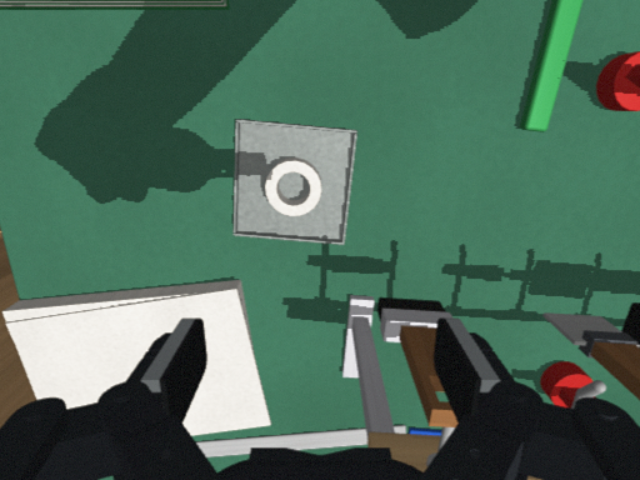

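In f1 the tape lies flat, centred in the tray at (293,186). As a last check I'll push the head from behind with shut fingers, to rule out the earlier stop being the fingers meeting the hood.

Run:
```python
from h import *
yaw=-.1; ax=np.array([np.cos(yaw),np.sin(yaw)]); p0=np.array([.606,.356,.100-ZO]); rot=down(yaw+np.pi/2)
def P(d,z=None): q=p0.copy(); q[:2]+=d*ax; q[2]=z or q[2]; return q
dd=lambda: round(float((get_state()["position"]-p0)[:2]@ax),4)
movep([.45,.1,.3],down(np.pi)); movep(P(-.06,.25),rot); grab(40); move_l(P(-.06),.1); sleep(.2)
print(move_l(P(.0),.02,until_force=2),dd()); 
print(move_l(P(.01),.01,until_force=14),dd(),get_state()["contact_force"].round(1))
move_l(P(-.05),.05); move_l(P(-.05,.3),.15)
movep([.45,.05,.42],down(np.pi)); sleep(.4); f=cam("wrist"); cv2.imwrite("pics/g1.png",cv2.resize(f["img"][:,:,::-1],(640,480)))
for n,z in [("mallet_eye",.24),("tamper_eye",.24),("head_grip",.11),("brush",.1),("scraper",.1),("glue",0)]: print(n,[(round(d["score"],2),ray(f,d["centre"],z)[:2].round(3).tolist()) for d in tip_of("wrist",n)[:2]])
print(get_state()["clock"])
```

```text
True -0.0244
True -0.025 [-0.1  0.   0.6]
mallet_eye [(0.98, [0.61, -0.047])]
tamper_eye [(0.91, [0.624, 0.127]), (0.56, [0.372, -0.036])]
head_grip [(0.62, [0.604, 0.355])]
brush [(0.73, [0.613, 0.041])]
scraper [(0.71, [0.606, -0.132])]
glue [(0.58, [0.354, 0.05])]
117.9583
```

View pics/g1.png

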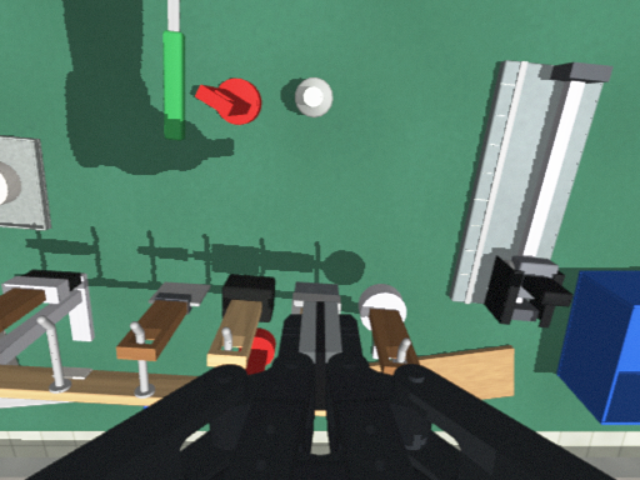

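The push met a rigid stop at once with no travel, so the head is parked. In g1 both tools hang on their hooks, at (235,330) and (392,330), and the bystanders are in place. Handing in.

```bash
python3 -c "
from cell import *
print(sign_off())"
```

```text
the job is handed in; nothing more can be done
None
```

The job is handed in, with no verdict returned: the mallet hangs on hook 3, the tamper on hook 5 (there was no presser), the tape lies flat in the tray, the cutting head is up against its end stop, and the glue, knife and hanging tools are where they were.

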